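# Work a relay rail into a lipped enclosure and hold it over its standoffs

## Task

Lift the steel mounting rail with the blue relay module out of the white tray and work it into the open grey enclosure: it is longer than the mouth, so tip it and feed one end in under a lip first, then bring the other end down under the opposite lip. Finish still holding the rail inside, level, lengthwise along the box and centred over the two brass standoffs, about 1 cm above them and touching no part of the box, so that spacers can be slipped underneath. Do not force it or knock hard against the box, and leave everything else where it is.

Things in the scene. Friction and masses are not known exactly. Their poses are not given: they have to be found in the camera images.
- rail: Part to fit, loose: steel top-hat rail 244 mm long (own y), 35 wide (x), 7.5 high (z up), blue relay module fixed on its middle. Origin: centre of the rail's underside; centre of mass above it. About 0.22 kg. End for end it is the same. Starts flat on the tray's floor in the tray's -x half, roughly along the tray's y.
- rail_module (a point): Centre of the top of the blue module, 65.5 mm above the rail's underside. The module is 36 mm along the rail's y, with flat upright side faces at y = +-18 mm over its whole height (good to pinch). Across x it is 70 mm wide from 7.5 to 45.5 mm above the rail's underside, 46 mm wide above that.
- rail_end_a (a point): middle of the rail's end face at its own y = +122 mm, 3.75 mm above its underside
- rail_end_b (a point): middle of the rail's end face at its own y = -122 mm, 3.75 mm above its underside
- enclosure: Grey steel wall box lying on its back, fixed, door off, open upward, left or right of the tray. Origin: centre of its underside on the bench; long side along its y, turned up to 0.25 rad. Outside 280 (y) x 180 (x) x 100 mm high, walls and floor 3 mm, inside 274 x 174 mm. Three cable glands stick out 22 mm from its -x wall.
- mouth (a point): Centre of the enclosure's mouth, level with its top, 100 mm above the bench. Flat lips 3 mm thick (97 to 100 mm high) reach inward 24 mm past the inner wall faces on all sides, so the mouth is 226 mm (y) x 126 mm (x). The 244 mm rail fits inside under the lips but cannot pass the mouth level.
- standoff_a (a point): Centre of the top of a brass standoff, 11 mm across, on the enclosure's floor at its x = 0, y = +80 mm; top 20 mm above the bench
- standoff_b (a point): The same for the other standoff, at y = -80 mm. The rail belongs over both, its middle over their midpoint, which lies over the enclosure's origin.
- tray: White open plastic tray on the bench, fixed, 210 mm (x) x 300 mm (y) x 60 mm high, walls and floor 4 mm. Origin: centre of its underside. Holds the rail on its -x half, and the cable gland and transformer on its +x half.
- gland: Loose black cable gland standing in the tray, 36 mm across, 34 mm high; origin at its foot. Leave it.
- transformer: Loose small transformer on a green base in the tray, 42 x 60 x 35 mm; origin under its centre. Leave it.
- screwdriver: Loose screwdriver with orange handle lying on the bench, 200 mm. Leave it.
- multimeter: Loose yellow multimeter lying on the bench, 85 x 165 x 43 mm. Leave it.
- screw_jar: Loose jar with red cap standing on the bench, 56 mm across, 70 mm high. Leave it.
- tape: Loose roll of blue tape lying on the bench, 84 mm across, 19 mm high. Leave it.
- solder_spool: Loose grey spool of solder standing on the bench, 60 mm across, 45 mm high. Leave it.

How it is judged:
By the outcome, as a careful person would: the job done as asked, in the order asked, and still so for the second after the job is handed in, while the arm keeps its last pose, push and grip.
It also fails if it takes over 48 s, if anything falls off the work surface, if the arm or the gripper's body presses on something with over 40 N, if the wrist force passes 120 N, or if a joint passes its speed limit or range.

## Robot

A 6-joint arm with a two-finger parallel gripper is mounted at the origin on the work surface. World frame = base frame: x ahead of the robot, y to its left, z up, the work surface at z = 0. Lengths are in m, angles in rad, forces in N, time in s.
With the tool pointing down it reaches from about 0.25 to 0.775 m from the base axis. Payload 8.9 kg.
Tool frame: the origin (TCP) lies between the finger pads; the fingertips stand 14 mm ahead of it and the grasp point (between the pads) lies 5 mm behind it (bot.finger_overhang is the distance from the TCP to the fingertips, in m); z points along the fingers, y is the direction in which the jaws open and shut (so a half turn about z gives the same grasp; the last joint's range is limited). The gripper opens to 85 mm and grips with 20 to 120 N. Pads are 22 mm wide; open, the fingers measure 114 mm over their backs; the gripper's body (76 mm by 85 mm) begins 54 mm behind the grasp point. The pads swing forward as they close: fully open they stand 13 mm farther back than shut.
Start: joints at [-1.256, 0.291, -0.153, 1.127, 0, 1.431], TCP at [0.23, -0.472, 0.245] pointing down, gripper open.
Joint ranges: [-2.52, 2.52], [-0.91, 1.74], [-1.3, 1.37], [-1.96, 2.02], [-1.52, 1.47], [-3.14, 3.14]. Speed limits (rad/s): [2.22, 2.22, 2.79, 3.14, 3.14, 3.14].

## Interface

Orientations are given as a unit quaternion [w, x, y, z].
In Python, from rig import bot gives the robot as it stands. The module is installed in compiled form; this text tells all that it offers. Calls block until the motion is done:
- bot.move_to(position, orientation): joint-space move of the TCP to a pose.
- bot.move_l(position, vel=0.15, frame=None): straight line of the TCP; frame=None keeps the orientation; vel is the mean speed in m/s.
- bot.goto_joints(angles): joint-space move.
- bot.gripper_open() and bot.close_gripper(strength=None): open the fingers fully, or close them until they stop; strength is the grip in N (None keeps the last).
- bot.sleep(seconds).
- bot.inverse_kinematics(position, orientation): joint angles nearest the present ones, or None.
- bot.read_camera(name): name is "scene" or "top" or "wrist"; returns a dict with "color" (400x640x3 uint8, red, green, blue), "fx", "fy", "cx", "cy" (pixels), "extrinsics" (4x4, takes a point from camera to world coordinates); the wrist camera has in their place "hand_eye" (4x4, takes a point from camera to tool coordinates, whose origin is the TCP and whose axes are the flange's). Camera axes: x right, y down, z forward; pixel columns grow to the right and rows downward; lengths in m; the calibration is good to about 2 mm. A picture is of the moment at which its call begins: read the wrist's pose just before it. There is no depth.
A pose or a line that the arm cannot do raises bot.IKError and nothing moves.
- bot.job_done(): hands the job in, once; it reports no verdict.
Trained networks look in a picture, given as the dict that the camera call returned (one of the last four; its "shot" number tells which), for a name from the list of things; names that differ only in an ending like _2 or _b are one class to them, and where a whole thing is asked for, a point or a joint stands for the part that bears it (a point fixed in the world has none). Each returns a list of dicts, best first, with "conf" (0 to 1); they miss things now and then, are a little off and sometimes report something else, mostly with a low value. They report only what shows in the picture. A call takes as long as a camera call.
- bot.outline_of(picture, name): "region" (400x640 bool, what is visible of it) and "rect" ([centre column, centre row, width, height] in pixels, round what is visible of it).
Readings, each from a call of its own:
- bot.read_time_s(): time.
- bot.read_joint_positions(): joint angles.
- bot.read_joint_vel(): joint speeds.
- bot.read_joint_efforts(): joint torques, N m.
- bot.read_tool_pos(): TCP position.
- bot.read_ee_rot(): TCP orientation.
- bot.read_ft_force(): force on the tool from outside, world axes, zero at the start.
- bot.read_torque(): the same for the moment, N m.
- bot.read_finger_gap(): finger opening in m.
Only numpy, scipy, OpenCV 4.12 (cv2) and the standard library are available. Lean on these libraries where they do the work, as an engineer would, in place of code of your own. Each camera call takes 0.05 s, during which the arm holds its last target.

## Working session

There is one attempt and no reset: what is moved stays moved. The work goes in short steps, each a Python script; the robot and the scene stay as the last script left them, time stands still between calls to the robot, and variables do not carry over. Pictures are saved under pics/ and viewed, and the job is handed in when it is done.

```bash
mkdir -p pics; ls
cat > h.py <<'E'
import numpy as np, cv2
from rig import bot
def save(p,n): cv2.imwrite('pics/'+n+'.png',cv2.cvtColor(p['color'],cv2.COLOR_RGB2BGR))
E
python3 - <<'E'
from h import *
print(bot.read_time_s(), bot.read_tool_pos(), bot.read_ee_rot())
for c in ['scene','top']:
    p=bot.read_camera(c); save(p,c+'0'); print(c,p['fx'],p['fy'],p['cx'],p['cy'],np.round(p['extrinsics'],4).tolist())
    for n in ['rail','rail_module','enclosure','tray','standoff_a','mouth']:
        try:
            r=bot.outline_of(p,n); print(n,[(round(d['conf'],2),np.round(d['rect'],1).tolist()) for d in r])
        except Exception as e: print(n,repr(e))
print(bot.read_time_s())
E
```

```text
pics
0.0 [ 0.2300176  -0.47145368  0.24471675] [-6.65862395e-04  9.74367573e-01  2.24960860e-01 -3.92738412e-05]
scene 429.0291001936486 429.0291001936486 320.6662872879779 201.8315851061187 [[-0.5323, 0.5328, -0.6579, 1.2902], [0.8465, 0.328, -0.4193, 0.5185], [-0.0076, -0.7801, -0.6256, 0.8709], [0.0, 0.0, 0.0, 1.0]]
rail []
rail_module [(0.91, [392.3, 260.2, 86.8, 38.3])]
enclosure [(0.65, [235.5, 198.8, 113.3, 85.8]), (0.38, [490.6, 318.5, 38.7, 35.7])]
tray [(0.9, [383.4, 270.6, 139.2, 105.0])]
standoff_a [(0.74, [236.9, 200.3, 115.2, 79.0]), (0.36, [287.5, 163.9, 16.7, 26.1])]
mouth [(0.72, [233.0, 199.9, 109.8, 84.6]), (0.63, [502.4, 268.7, 25.8, 24.0])]
top 518.7381840589973 518.7381840589973 313.4873234603198 202.84631217338787 [[0.016, -0.9929, 0.1176, 0.2657], [-0.9998, -0.0173, -0.0104, 0.0102], [0.0123, -0.1174, -0.993, 1.9243], [0.0, 0.0, 0.0, 1.0]]
rail [(0.94, [244.8, 196.3, 62.3, 20.0])]
rail_module [(0.91, [246.2, 198.4, 61.9, 16.0]), (0.53, [458.9, 213.7, 47.4, 28.2])]
enclosure [(0.87, [388.4, 191.8, 81.1, 59.9])]
tray [(0.92, [246.1, 183.7, 90.5, 66.6])]
standoff_a [(0.98, [386.9, 192.3, 75.2, 58.6])]
mouth [(0.6, [389.8, 189.8, 80.4, 63.3])]
0.7
```

View pics/scene0.png

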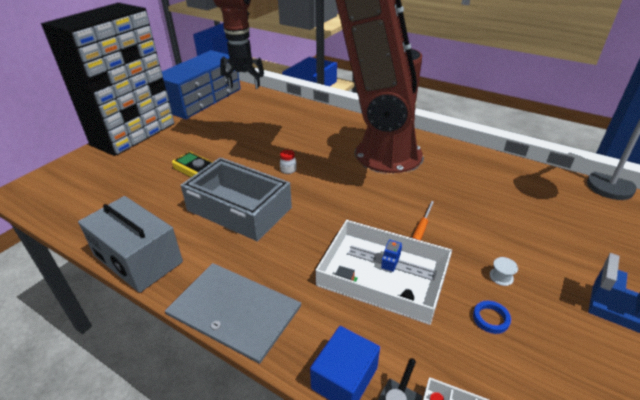

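View pics/top0.png

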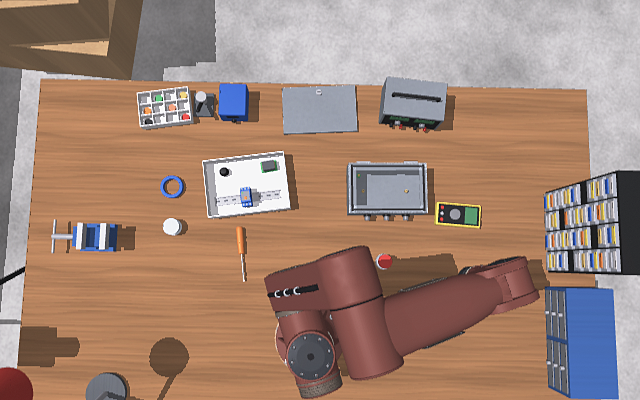

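Run:
```python
import cv2
a=cv2.imread('pics/top0.png')[140:250,180:480]; cv2.imwrite('pics/top0z.png',cv2.resize(a,None,fx=2.6,fy=2.6,interpolation=cv2.INTER_CUBIC))
```

```text
(no output)
```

View pics/top0z.png

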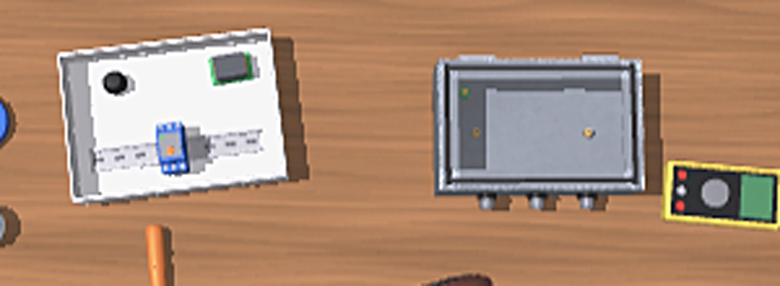

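The top view shows the tray at about (246,184), with the rail in its lower half and the blue module at (246,197). The enclosure is at (388,190), glands pointing toward the robot, with the multimeter close on its right. Next are the rough positions, then wrist views.

```bash
cat >> h.py <<'E'
from scipy.spatial.transform import Rotation as R
def ray(p,uv,T):
    d=np.array([(uv[0]-p['cx'])/p['fx'],(uv[1]-p['cy'])/p['fy'],1.]); return T[:3,3],T[:3,:3]@d
def atz(p,uv,T,z):
    o,d=ray(p,uv,T); return o+d*(z-o[2])/d[2]
def down(yaw,tilt=0.):
    # tool y axis along (cos yaw, sin yaw) direction horizontally; tool z down. tilt about tool x
    y=np.array([np.cos(yaw),np.sin(yaw),0]); z=np.array([0,0,-1.]); x=np.cross(y,z)
    r=R.from_matrix(np.c_[x,y,z])*R.from_euler('x',tilt); q=r.as_quat(); return q[[3,0,1,2]]
def toolT():
    T=np.eye(4); q=bot.read_ee_rot(); T[:3,:3]=R.from_quat(np.r_[q[1:],q[0]]).as_matrix(); T[:3,3]=bot.read_tool_pos(); return T
E
python3 - <<'E'
from h import *
p=bot.read_camera('top');T=p['extrinsics']
for n,uv,z in [('module',(246.2,196.5),.07),('tray tl',(203,159),.06),('tray tr',(284,152),.06),('tray bl',(208,217),.06),('encl',(388,189),.1),('etl',(348,164),.1),('etr',(427,163),.1),('ebl',(347,213),.1),('ebr',(427,213),.1)]:
    print(n,np.round(atz(p,uv,T,z),3))
T=toolT()
w=bot.read_camera('wrist');print({k:(v if np.isscalar(v) else np.round(v,4).tolist()) for k,v in w.items() if k!='color'})
print(np.round(T,3).tolist())
for yaw in (1.57,-1.57,1.7,-1.4):
  for P in ([.44,.13,.35],[.45,-.15,.35]):
    for t in (-.35,0,.35):
      print(yaw,P,t,bot.inverse_kinematics(P,down(yaw,t)))
E
```

```text
module [0.504 0.233 0.07 ]
tray tl [0.64  0.396 0.06 ]
tray tr [0.672 0.102 0.06 ]
tray bl [0.429 0.369 0.06 ]
encl [ 0.536 -0.273  0.1  ]
etl [ 0.624 -0.13   0.1  ]
etr [ 0.633 -0.413  0.1  ]
ebl [ 0.448 -0.128  0.1  ]
ebr [ 0.453 -0.412  0.1  ]
{'fx': 340.6445764710492, 'fy': 340.6445764710492, 'cx': 317.2599266736378, 'cy': 198.42719728342243, 'hand_eye': [[-0.0013, -0.9613, -0.2755, 0.0712], [1.0, -0.0013, -0.0002, -0.0003], [-0.0002, -0.2755, 0.9613, -0.1289], [0.0, 0.0, 0.0, 1.0]], 'shot': 4}
[[0.899, 0.438, 0.0, 0.23], [0.438, -0.899, 0.0, -0.472], [0.0, -0.0, -1.0, 0.245], [0.0, 0.0, 0.0, 1.0]]
1.57 [0.44, 0.13, 0.35] -0.35 [-0.11241246  0.10183559 -0.1665643   1.34303257  0.34772951 -0.11875434]
1.57 [0.44, 0.13, 0.35] 0 [ 0.12771336  0.12523367 -0.09105576  1.3545069   0.          0.12850969]
1.57 [0.44, 0.13, 0.35] 0.35 [ 0.34629393  0.23820442 -0.00200274  1.45412606 -0.32831618  0.36757933]
1.57 [0.45, -0.15, 0.35] -0.35 [-0.6590694   0.29787192  0.07332978  1.56595642  0.27469072 -0.68875972]
1.57 [0.45, -0.15, 0.35] 0 [-0.47604877  0.15614366 -0.05447095  1.36018172  0
[... 1302 characters left out ...]
.35] 0.35 [-0.26883524  0.05603751 -0.21990524  1.15429739 -0.32160645 -0.42087426]
-1.4 [0.44, 0.13, 0.35] -0.35 [ 0.3561614   0.19169822 -0.05987557  1.38639802 -0.34375379 -2.94456236]
-1.4 [0.44, 0.13, 0.35] 0 [ 0.12771336  0.12523367 -0.09105576  1.3545069   0.          3.09850969]
-1.4 [0.44, 0.13, 0.35] 0.35 [-0.10451862  0.15148159 -0.10992524  1.40829869  0.33628678  2.84947495]
-1.4 [0.45, -0.15, 0.35] -0.35 [-0.2730333   0.04418122 -0.23322344  1.13791306 -0.31485201  2.67303385]
-1.4 [0.45, -0.15, 0.35] 0 [-0.47604877  0.15614366 -0.05447095  1.36018172  0.          2.49474755]
-1.4 [0.45, -0.15, 0.35] 0.35 [-0.63565615  0.33778482  0.12682189  1.61746855  0.23959278  2.30395776]
```

```bash
cat > look.py <<'E'
from h import *
import sys,pickle
def look(name,P,yaw=np.pi/2):
    bot.move_to(P,down(yaw)); bot.sleep(.15)
    T=toolT(); w=bot.read_camera('wrist'); save(w,name)
    w['T']=T@w['hand_eye']
    print(name,np.round(T[:3,3],3),bot.read_time_s()); return w
E
python3 - <<'E'
from look import *
D={}
for n,P,obj in [('eA',[.47,-.20,.30],['enclosure','standoff_a']),('eB',[.47,-.34,.30],['enclosure','standoff_a']),('rB',[.46,.17,.28],['rail','rail_module','tray']),('rA',[.46,.30,.28],['rail','rail_module','tray'])]:
    w=look(n,P); D[n]=w
    for o in obj:
        r=bot.outline_of(w,o); w['o_'+o]=r
        print(o,[(round(d['conf'],2),np.round(d['rect'],1).tolist()) for d in r])
pickle.dump(D,open('D.pkl','wb'))
E
```

```text
eA [ 0.47 -0.2   0.3 ] 2.725
enclosure [(0.56, [249.4, 225.8, 292.0, 193.5])]
standoff_a [(0.86, [248.6, 222.0, 286.1, 187.6])]
eB [ 0.47  -0.339  0.3  ] 3.6417
enclosure [(0.83, [391.4, 223.4, 286.9, 193.6])]
standoff_a [(0.74, [635.5, 270.1, 8.9, 75.0]), (0.61, [390.9, 223.3, 286.1, 193.8])]
rB [0.46  0.169 0.28 ] 5.7917
rail [(0.95, [378.5, 206.9, 204.7, 70.4])]
rail_module [(0.66, [380.8, 206.8, 203.0, 73.4])]
tray [(0.64, [379.1, 240.1, 291.2, 208.8])]
rA [0.46  0.299 0.28 ] 6.725
rail [(0.68, [271.8, 206.8, 198.1, 70.7])]
rail_module [(0.71, [272.8, 206.3, 200.9, 75.4])]
tray [(0.73, [262.1, 237.5, 299.0, 204.6]), (0.5, [344.0, 275.6, 25.8, 26.5])]
```

View pics/eA.png

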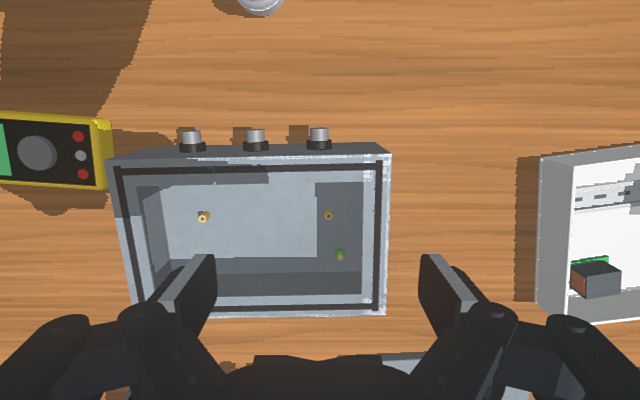

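View pics/eB.png

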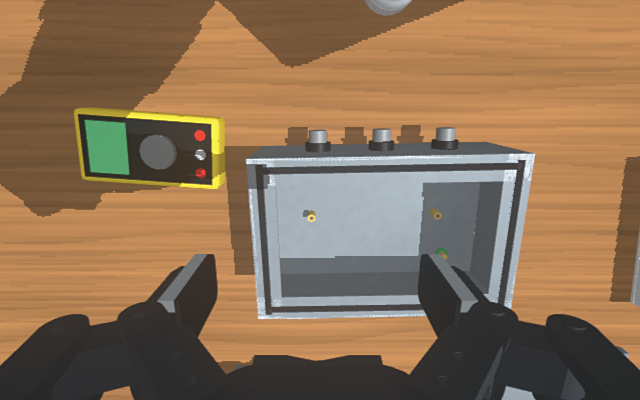

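View pics/rA.png

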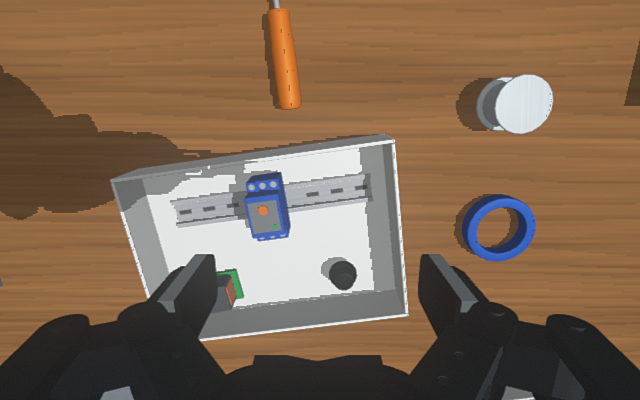

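View pics/rB.png

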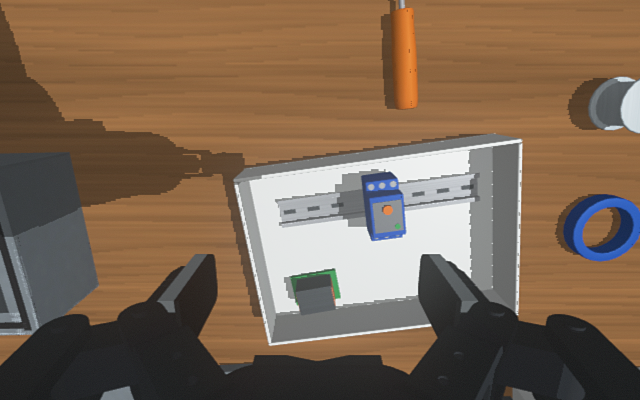

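The wrist views are clear. In eA the standoffs are at (203,216) and (328,214); in eB they are at (311,216) and (437,214). The rail runs from (176,212) to (368,187) in rA, with the module top at (264,215). I'll zoom in to pick points precisely.

Run:
```python
import cv2
def z(n,x0,x1,y0,y1,f):
    a=cv2.imread(f'pics/{n}.png')[y0:y1,x0:x1]; a=cv2.resize(a,None,fx=f,fy=f,interpolation=cv2.INTER_CUBIC)
    for x in range((x0+19)//20*20,x1,20): cv2.line(a,(int((x-x0+.5)*f),0),(int((x-x0+.5)*f),6),(0,0,255),1); cv2.putText(a,str(x),(int((x-x0+.5)*f)-10,18),0,.35,(0,0,255),1)
    for y in range((y0+19)//20*20,y1,20): cv2.line(a,(0,int((y-y0+.5)*f)),(6,int((y-y0+.5)*f)),(0,0,255),1); cv2.putText(a,str(y),(8,int((y-y0+.5)*f)+4),0,.35,(0,0,255),1)
    cv2.imwrite(f'pics/{n}z.png',a)
z('eA',100,400,120,325,2.65); z('eB',240,540,120,325,2.65); z('rA',160,380,150,260,3.6); z('rB',260,490,150,260,3.45)
```

```text
(no output)
```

View pics/eAz.png

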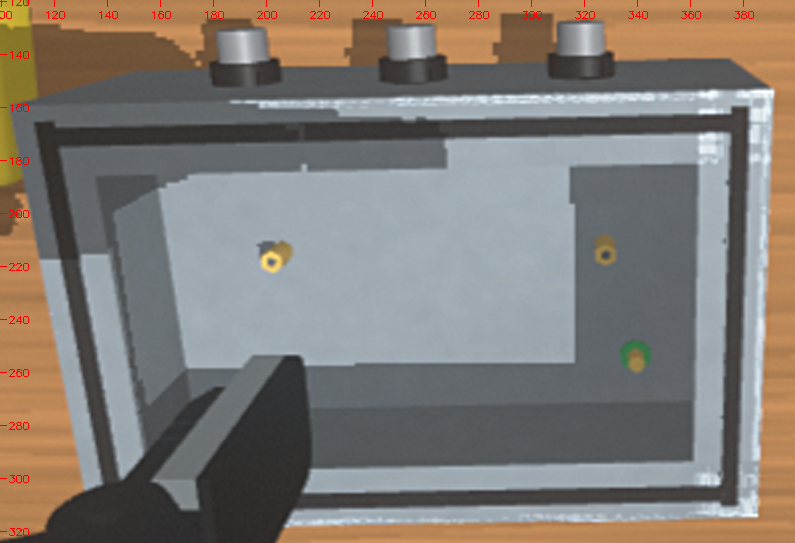

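View pics/eBz.png

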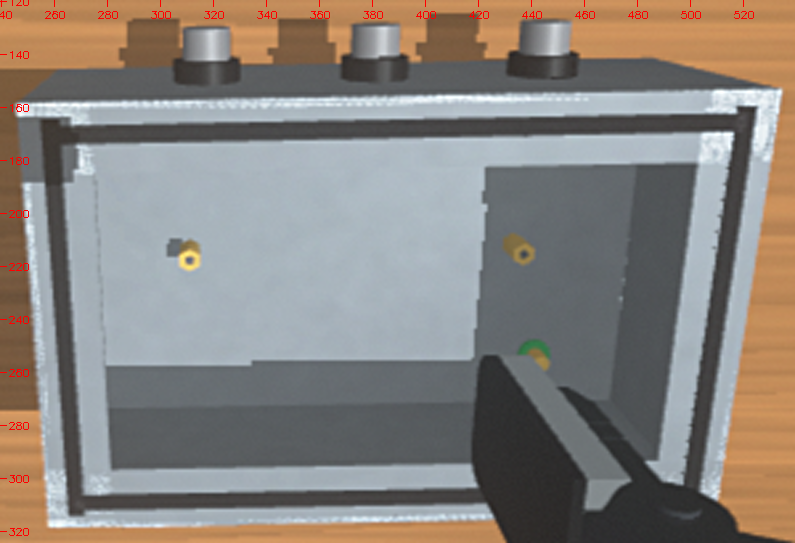

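View pics/rAz.png

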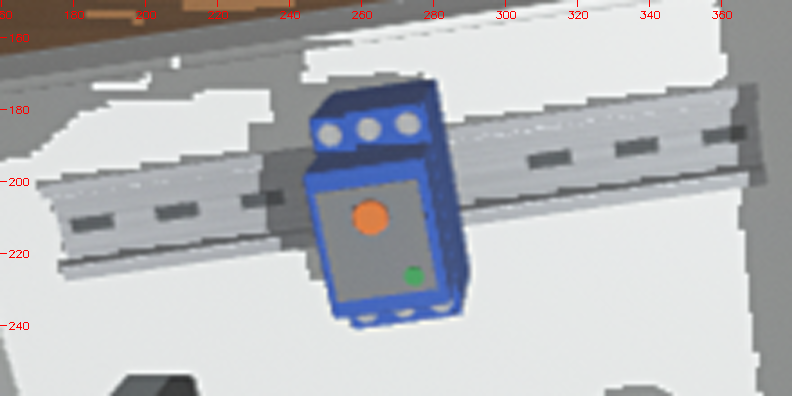

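View pics/rBz.png

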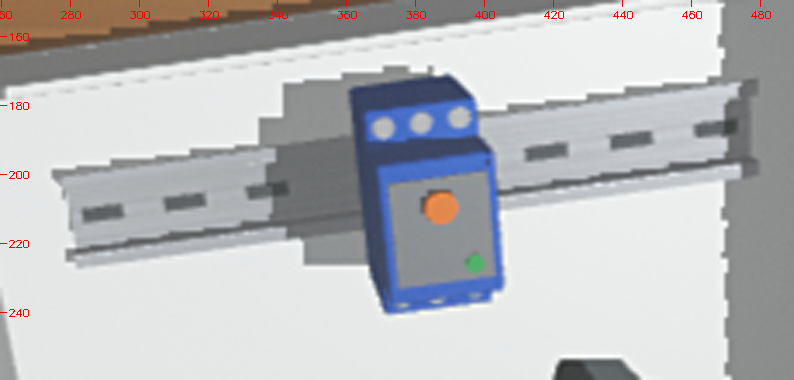

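```bash
cat > tri.py <<'E'
from h import *
import pickle
D=pickle.load(open('D.pkl','rb'))
def tri(n1,a,n2,b):
    A=np.zeros((3,3));c=np.zeros(3)
    rs=[ray(D[n],np.array(u),D[n]['T']) for n,u in((n1,a),(n2,b))]
    for o,d in rs:
        d=d/np.linalg.norm(d);M=np.eye(3)-np.outer(d,d);A+=M;c+=M@o
    x=np.linalg.solve(A,c); e=[np.linalg.norm(np.cross(x-o,d/np.linalg.norm(d))) for o,d in rs]
    return x,e[0]*1e3
E
python3 - <<'E'
from tri import *
np.set_printoptions(precision=4,suppress=True)
for n,a,b in [('so_a',(327.8,215.7),(436.9,215.3)),('so_b',(201.8,218.4),(310.8,217.6)),('tr',(391.2,153.5),(534.2,153.5))]:
    print(n,*tri('eA',a,'eB',b))
Z=lambda n,u,z:atz(D[n],u,D[n]['T'],z)
for n,k,u,z in [('soa','eA',(327.8,215.7),.02),('soa','eB',(436.9,215.3),.02),('sob','eA',(201.8,218.4),.02),('sob','eB',(310.8,217.6),.02),
 ('tr','eA',(391.2,153.5),.1),('br','eA',(385.2,314.2),.1),('tr','eB',(534.2,153.5),.1),('tl','eB',(245.9,159.5),.1),('bl','eB',(258,317.6),.1)]: print(n,k,Z(k,u,z))
P={'mtl':((243.9,198.9),(369.1,197.9)),'mtr':((277.8,193.4),(402.1,193.)),'mbr':((283.7,233.4),(404.1,233.6)),'mbl':((253.1,237.8),(371.4,237.3)),
'l1':((169.8,200.6),(274.6,199.4)),'l2':((176.7,226.2),(281.5,226)),'r1':((370,173.1),(478.9,172.7)),'r2':((371.7,200.3),(478.9,199.6))}
for n,(a,b) in P.items():
    z=.0695 if n[0]=='m' else .0115
    print(n,*tri('rA',a,'rB',b),Z('rA',a,z)[:2],Z('rB',b,z)[:2])
E
```

```text
so_a [ 0.5411 -0.1866  0.0198] 0.02544326350141151
so_b [ 0.5441 -0.3465  0.0201] 0.043236169482828726
tr [ 0.4504 -0.1281  0.0998] 0.17329943512639967
soa eA [ 0.541  -0.1866  0.02  ]
soa eB [ 0.5411 -0.1867  0.02  ]
sob eA [ 0.5442 -0.3466  0.02  ]
sob eB [ 0.5441 -0.3465  0.02  ]
tr eA [ 0.4502 -0.1282  0.1   ]
br eA [ 0.6295 -0.1246  0.1   ]
tr eB [ 0.4506 -0.1282  0.1   ]
tl eB [ 0.4563 -0.4078  0.1   ]
bl eB [ 0.6344 -0.4046  0.1   ]
mtl [0.4887 0.2237 0.0696] 0.25267274751679264 [0.489  0.2237] [0.4885 0.2237]
mtr [0.4843 0.2585 0.0656] 0.06305574262040346 [0.4832 0.259 ] [0.4833 0.2575]
mbr [0.5291 0.2635 0.0664] 0.3626135849207812 [0.5275 0.2638] [0.5283 0.2627]
mbl [0.5357 0.2292 0.0617] 0.023076169018481817 [0.5325 0.2308] [0.5324 0.2279]
l1 [0.5093 0.1172 0.0044] 0.48796187314829176 [0.5077 0.1203] [0.5067 0.1181]
l2 [0.5404 0.1256 0.0133] 0.12016899478520814 [0.5409 0.1249] [0.5412 0.1254]
r1 [0.4745 0.3627 0.0102] 0.05533245686422458 [0.4742 0.3625] [0.4743 0.362 ]
r2 [0.5073 0.3656 0.0129] 0.13989220159876609 [0.5079 0.3659] [0.5076 0.3663]
```

```bash
cat > plan.py <<'E'
import numpy as np
obs=dict(floor=(-140,140,0,3),wl=(-140,-137,0,100),wr=(137,140,0,100),ll=(-140,-113,97,100),lr=(113,140,97,100),sa=(74.5,85.5,3,20),sb=(-85.5,-74.5,3,20))
def rect(a,b,c,d,s=1.):
    ys=np.arange(a,b+s,s).clip(a,b); zs=np.arange(c,d+s,s).clip(c,d)
    return np.vstack([np.c_[ys,0*ys+c],np.c_[ys,0*ys+d],np.c_[0*zs+a,zs],np.c_[0*zs+b,zs]])
mov=dict(rail=rect(-122,122,0,7.5),mod=rect(-18,18,7.5,65.5),fing=rect(-45,45,27,100),body=rect(-45,45,100,220))
H=41. # TCP above underside
def low(yl,zl,th): # -> TCP (y,z,th)
    o=np.array([yl,zl])+122*np.array([-np.cos(th),np.sin(th)])
    return np.r_[o+H*np.array([np.sin(th),np.cos(th)]),th]
def clr(w):
    th=w[2]; c,s=np.cos(th),np.sin(th); n=np.array([s,c]); t=np.array([c,-s]); o=w[:2]-H*n
    best=(1e9,)
    for mn,P in mov.items():
        Q=o+P[:,:1]*t+P[:,1:]*n
        for on,(a,b,c0,d) in obs.items():
            dd=np.hypot(np.maximum(0,np.maximum(a-Q[:,0],Q[:,0]-b)),np.maximum(0,np.maximum(c0-Q[:,1],Q[:,1]-d))).min()
            if dd<best[0]: best=(dd,mn,on)
    return best
WP=[low(92,125,.36),low(98,75,.36),low(124.5,28,.36),low(126,16,.345),low(126,14,.27),np.array([4,70,.10]),np.array([0,71,0.])]
if __name__=='__main__':
    for a,b in zip(WP,WP[1:]):
        cs=[clr(a+(b-a)*k) for k in np.linspace(0,1,21)]
        print(np.round(a,2),np.round(b,2),min(cs),'end',cs[-1])
E
python3 plan.py
```

```text
[ -7.74 206.35   0.36] [ -1.74 156.35   0.36] (np.float64(14.078239587757743), 'rail', 'lr') end (np.float64(19.420153081255204), 'rail', 'lr')
[ -1.74 156.35   0.36] [ 24.76 109.35   0.36] (np.float64(9.857943250436819), 'rail', 'wr') end (np.float64(9.857943250436819), 'rail', 'wr')
[ 24.76 109.35   0.36] [25.05 95.84  0.34] (np.float64(8.46352492064156), 'rail', 'wr') end (np.float64(8.46352492064156), 'rail', 'wr')
[25.05 95.84  0.34] [19.36 86.06  0.27] (np.float64(5.033387161541685), 'rail', 'sa') end (np.float64(5.033387161541685), 'rail', 'sa')
[19.36 86.06  0.27] [ 4.  70.   0.1] (np.float64(0.6191553919737167), 'rail', 'sa') end (np.float64(0.6191553919737167), 'rail', 'sa')
[ 4.  70.   0.1] [ 0. 71.  0.] (np.float64(0.6191553919737167), 'rail', 'sa') end (np.float64(10.0), 'rail', 'sa')
```

```bash
python3 - <<'E'
s=open('plan.py').read()
s=s.replace("low(126,16,.345),low(126,14,.27),np.array([4,70,.10])","low(126,18,.345),low(126,18,.27),np.array([8,82,.12])")
s=s.replace("if __name__","""C=np.array([.5426,-.2665]); BY=1.590
def world(w,ox=0.,oy=0.):
    # ox,oy: rail centre offset in tool axes (m), at rail height
    u=np.array([np.cos(BY),np.sin(BY)]); x=np.array([u[1],-u[0]])  # box x
    tx=-x # tool x
    y=w[0]/1e3-oy
    p=C+u*y-tx*ox
    return [p[0],p[1],w[1]/1e3]
if __name__""")
open('plan.py','w').write(s)
E
python3 plan.py
python3 - <<'E'
from h import *; from plan import *
print(bot.inverse_kinematics([.508,.2434,.045],down(1.706)))
for w in WP: print(np.round(world(w),3),bot.inverse_kinematics(world(w),down(BY,w[2])))
E
```

```text
[ -7.74 206.35   0.36] [ -1.74 156.35   0.36] (np.float64(14.078239587757743), 'rail', 'lr') end (np.float64(19.420153081255204), 'rail', 'lr')
[ -1.74 156.35   0.36] [ 24.76 109.35   0.36] (np.float64(9.857943250436819), 'rail', 'wr') end (np.float64(9.857943250436819), 'rail', 'wr')
[ 24.76 109.35   0.36] [25.05 97.84  0.34] (np.float64(8.46352492064156), 'rail', 'wr') end (np.float64(8.46352492064156), 'rail', 'wr')
[25.05 97.84  0.34] [19.36 90.06  0.27] (np.float64(7.667665208822177), 'rail', 'll') end (np.float64(8.880098882417887), 'rail', 'll')
[19.36 90.06  0.27] [ 8.   82.    0.12] (np.float64(8.880098882417887), 'rail', 'll') end (np.float64(11.28233941615407), 'rail', 'sa')
[ 8.   82.    0.12] [ 0. 71.  0.] (np.float64(10.0), 'rail', 'sa') end (np.float64(10.0), 'rail', 'sa')
[ 0.31703598  0.5492567  -0.32835124  0.69318839  0.          0.18183231]
[ 0.543 -0.274  0.206] [-0.42561534  0.37139242 -0.20125576  0.83757841 -0.32361282 -0.47108432]
[ 0.543 -0.268  0.156] [-0.41591514  0.41408495 -0.27880278  0.72055955 -0.32514829 -0.46097942]
[ 0.542 -0.242  0.109] [-0.3721823   0.45688211 -0.3523986   0.61890398 -0.33168399 -0.41529562]
[ 0.542 -0.241  0.098] [-0.37899592  0.47149164 -0.35896023  0.60188599 -0.31701993 -0.42036683]
[ 0.542 -0.247  0.09 ] [-0.42469092  0.48839613 -0.33049063  0.63360805 -0.2432739  -0.45837246]
[ 0.542 -0.259  0.082] [-0.51286064  0.52940104 -0.25179094  0.72850897 -0.10334726 -0.53522513]
[ 0.543 -0.266  0.071] [-0.57743255  0.5819656  -0.18165155  0.80717918  0.         -0.59663622]
```

Run:
```python
from look import *
q=down(1.706)
bot.gripper_open()
bot.move_to([.5079,.2434,.15],q)
bot.move_l([.5079,.2434,.045],vel=.12); bot.sleep(.2)
print(bot.read_ft_force(),bot.read_tool_pos())
f0=bot.read_ft_force()
bot.close_gripper(60); bot.sleep(.2)
print('gap',bot.read_finger_gap(),bot.read_ft_force(),bot.read_tool_pos())
bot.move_l([.5079,.2434,.09],vel=.1)
w=bot.read_camera('wrist'); save(w,'g1'); s=bot.read_camera('scene'); save(s,'g1s')
print('gap',bot.read_finger_gap(),bot.read_ft_force()-f0,bot.read_torque(),bot.read_time_s())
```

```text
[ 0.09318048  0.69601021 -1.23874715] [0.50834529 0.24355325 0.04564056]
gap 0.03501587336437028 [ 0.1216174  -0.06331253  3.82094741] [0.50812384 0.24341355 0.04522184]
gap 0.03552213990853972 [ 0.01411925 -1.66078287 -1.39672848] [-0.01671789 -0.02274449 -0.0052138 ] 10.3833
```

View pics/g1.png

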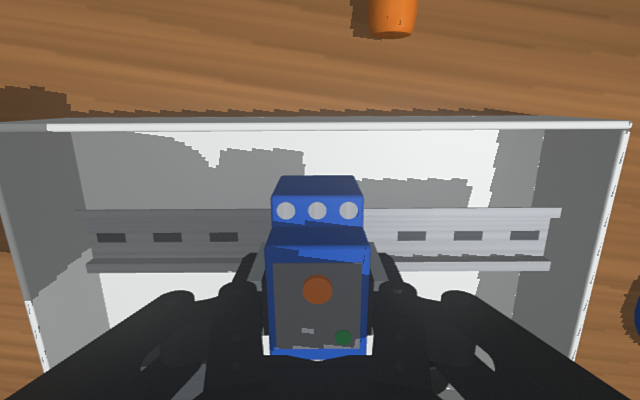

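View pics/g1s.png

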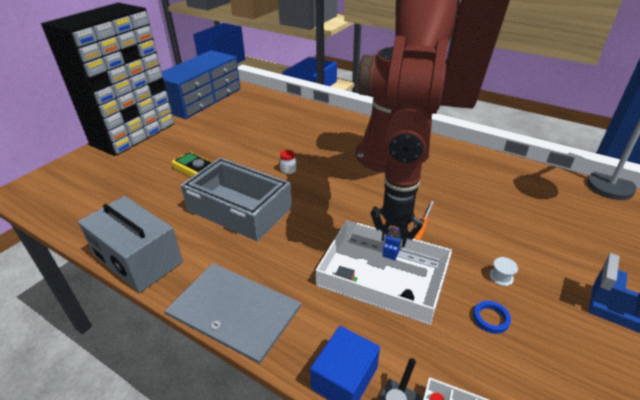

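Wrist view: the rail is held by the module at (318,290), its near edge running from (76,211) to (561,209), and it looks square to the jaws. I'll measure its pose in the tool frame.

Run:
```python
import cv2
a=cv2.imread('pics/g1.png')
b=np=None
import numpy as np
L=cv2.resize(a[195:285,60:130],None,fx=5.5,fy=5.5,interpolation=cv2.INTER_CUBIC)
Rr=cv2.resize(a[195:285,510:580],None,fx=5.5,fy=5.5,interpolation=cv2.INTER_CUBIC)
cv2.imwrite('pics/g1z.png',np.hstack([L,Rr]))
```

```text
(no output)
```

View pics/g1z.png

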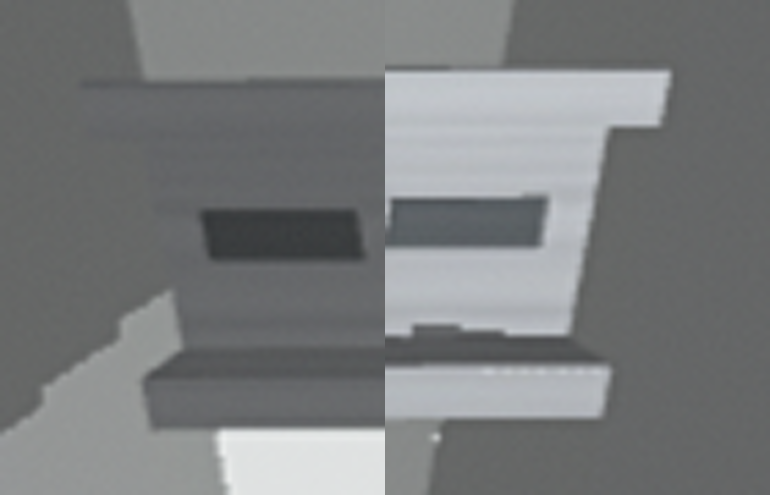

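Run:
```python
from h import *
w=bot.read_camera('wrist');T=w['hand_eye']
pts=dict(ln=(74,209),lf=(87.1,272.7),rn=(561.5,207.2),rf=(549.3,270.3))
for z in (.0305,.0335,.0365):
    P={k:atz(w,u,T,z)*1e3 for k,u in pts.items()}
    print(z,{k:np.round(v[:2],1).tolist() for k,v in P.items()},'len',np.linalg.norm(P['rn']-P['ln']).round(1),np.linalg.norm(P['rf']-P['lf']).round(1),'c',np.mean(list(P.values()),0).round(2))
```

```text
0.0305 {'ln': [17.9, -118.9], 'lf': [-16.9, -119.0], 'rn': [18.5, 120.4], 'rf': [-15.8, 120.8]} len 239.3 239.8 c [ 0.93  0.83 30.5 ]
0.0335 {'ln': [16.9, -121.1], 'lf': [-18.5, -121.2], 'rn': [17.5, 122.6], 'rf': [-17.4, 123.1]} len 243.8 244.3 c [-0.35  0.83 33.5 ]
0.0365 {'ln': [16.0, -123.4], 'lf': [-20.1, -123.5], 'rn': [16.6, 124.9], 'rf': [-19.0, 125.3]} len 248.3 248.8 c [-1.63  0.84 36.5 ]
```

Run:
```python
from look import *; from plan import *
ox,oy=-.00035,.0008
bot.move_l([.5079,.2434,.22],vel=.2)
w=WP[0]; bot.move_to(world(w,ox,oy),down(BY,w[2])); bot.sleep(.2)
w=WP[1]; bot.move_l(world(w,ox,oy),vel=.1,frame=down(BY,w[2])); bot.sleep(.2)
print(world(w,ox,oy),bot.read_tool_pos(),bot.read_finger_gap(),bot.read_ft_force())
c=bot.read_camera('wrist'); save(c,'i1'); s=bot.read_camera('scene'); save(s,'i1s')
print(bot.read_time_s())
a=cv2.imread('pics/i1s.png')[130:260,140:340]; cv2.imwrite('pics/i1sz.png',cv2.resize(a,None,fx=4,fy=4,interpolation=cv2.INTER_CUBIC))
```

```text
[np.float64(0.5422987653004717), np.float64(-0.2690424221657784), np.float64(0.1563492262303563)] [ 0.54278535 -0.26931139  0.1571847 ] 0.03507490473347476 [-0.90414725 -0.30775928 -2.40279906]
14.2583
```

View pics/i1.png

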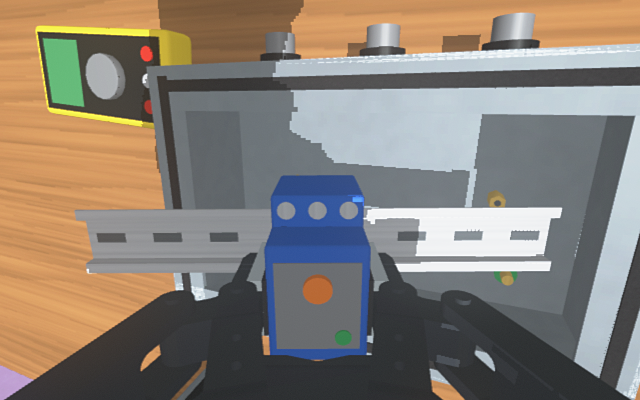

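View pics/i1sz.png

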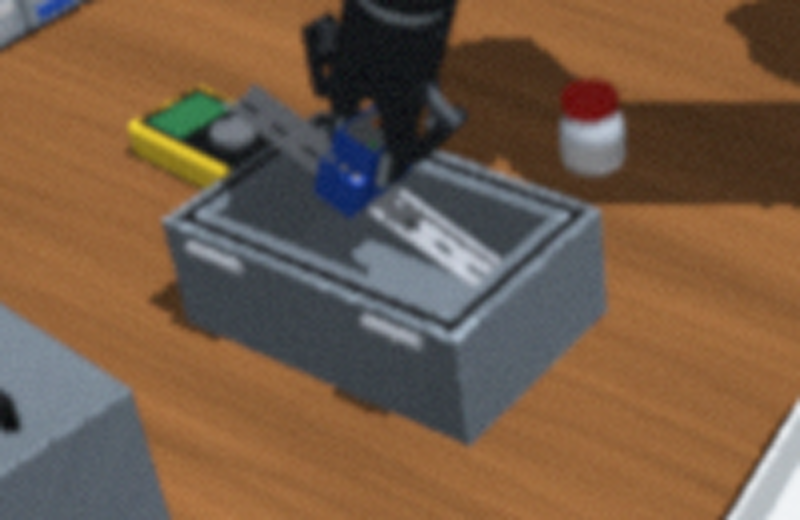

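The low end is inside the mouth near the +y side and the high end is still above the opposite lip. The rail sits in the hand as before, at pixels 76 to 561. I'll continue stepwise, watching the force.

Run:
```python
from look import *; from plan import *
ox,oy=-.00035,.0008
f0=bot.read_ft_force()
for i in (2,3):
    w=WP[i]; bot.move_l(world(w,ox,oy),vel=.06,frame=down(BY,w[2])); bot.sleep(.15)
    f=bot.read_ft_force()-f0; print(i,np.round(bot.read_tool_pos()-world(w,ox,oy),4),np.round(f,2),bot.read_finger_gap(),bot.read_time_s())
    if np.linalg.norm(f)>6: print('STOP');break
c=bot.read_camera('wrist'); save(c,'i2'); s=bot.read_camera('scene'); save(s,'i2s')
a=cv2.imread('pics/i2s.png')[130:260,140:340]; cv2.imwrite('pics/i2sz.png',cv2.resize(a,None,fx=4,fy=4,interpolation=cv2.INTER_CUBIC))
```

```text
2 [ 0.0002 -0.0003  0.0004] [0.52 1.27 0.53] 0.03576707118862642 15.4583
3 [ 0.0001 -0.      0.    ] [ 0.72 -0.18  1.26] 0.03540804909589227 15.95
```

View pics/i2.png

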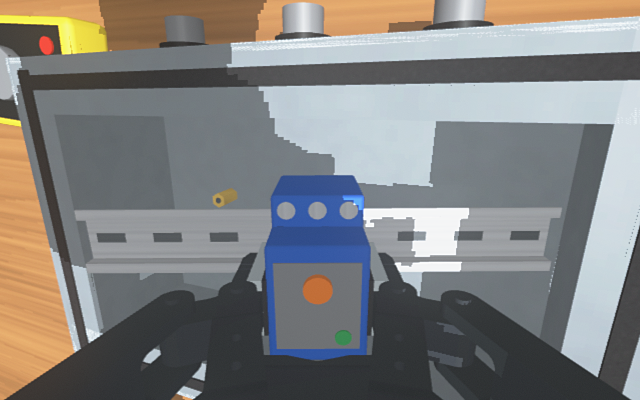

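View pics/i2sz.png

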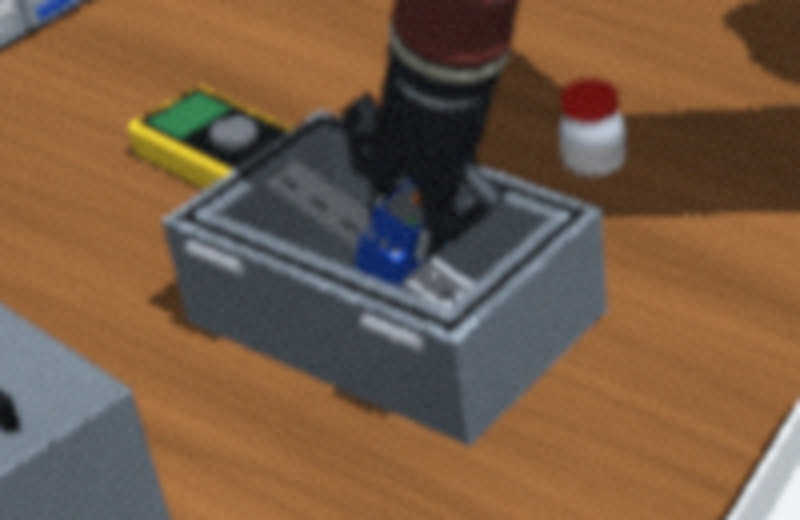

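Run:
```python
import cv2
a=cv2.imread('pics/i2.png')
cv2.imwrite('pics/i2z.png',cv2.resize(a[60:360,0:180],None,fx=2,fy=2,interpolation=cv2.INTER_CUBIC))
```

```text
(no output)
```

View pics/i2z.png

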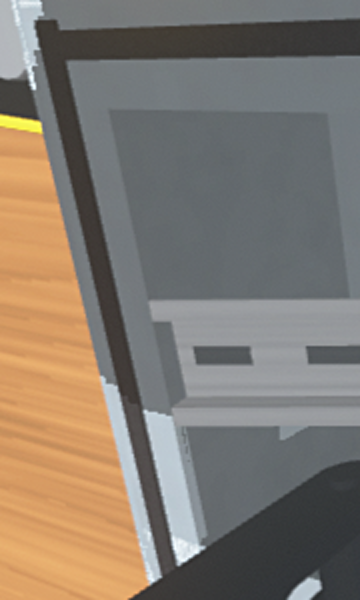

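Run:
```python
from look import *; from plan import *
T=toolT(); c=bot.read_camera('wrist'); E=np.linalg.inv(T@c['hand_eye'])
u=np.array([np.cos(BY),np.sin(BY),0]); x=np.array([u[1],-u[0],0])
def pr(bx,by,bz):
    p=E@np.r_[np.r_[C,0]+x*bx/1e3+u*by/1e3+np.r_[0,0,bz/1e3],1]; return (int(round(c['fx']*p[0]/p[2]+c['cx'])),int(round(c['fy']*p[1]/p[2]+c['cy'])))
im=cv2.cvtColor(c['color'],cv2.COLOR_RGB2BGR)
def poly(X,Y,Z,col):
    q=np.array([pr(a,b,Z) for a,b in((-X,-Y),(X,-Y),(X,Y),(-X,Y))]); cv2.polylines(im,[q],True,col,1)
poly(63,113,100,(0,0,255)); poly(90,140,100,(0,255,0)); poly(87,137,3,(255,0,255))
w=WP[3]; th=w[2]; o=w[:2]-41*np.array([np.sin(th),np.cos(th)])
for s in(-1,1):
  for X in(-17.5,17.5):
    yy,zz=o+s*122*np.array([np.cos(th),-np.sin(th)])+7.5*np.array([np.sin(th),np.cos(th)]); print(s,X,yy,zz,pr(X,yy,zz)); cv2.circle(im,pr(X,yy,zz),3,(0,255,255),1)
for s in(-80,80): cv2.circle(im,pr(0,s,20),4,(255,255,0),1)
cv2.imwrite('pics/ov.png',im)
```

```text
-1 -17.5 -101.08593535663076 107.5780551430099 (74, 209)
-1 17.5 -101.08593535663076 107.5780551430099 (87, 272)
1 -17.5 128.53647507935844 25.058065894548847 (562, 208)
1 17.5 128.53647507935844 25.058065894548847 (549, 271)
```

View pics/ov.png

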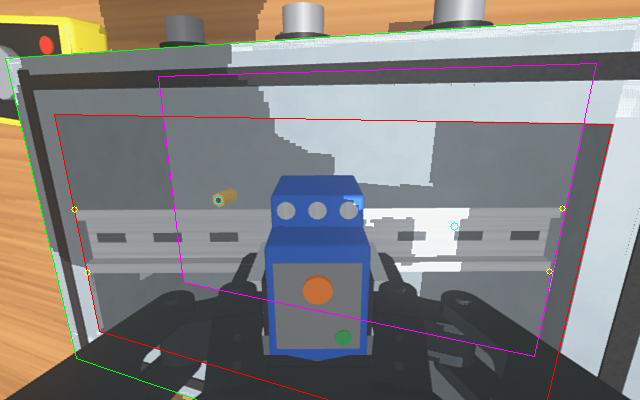

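The projected box model matches the image: mouth edge, standoff and rail corners all line up within about 1 to 2 px. The plan's clearances hold, so I'll bring the other end under.

Run:
```python
from look import *; from plan import *
ox,oy=-.00035,.0008
f0=bot.read_ft_force()
for i in (4,5,6):
    w=WP[i]; bot.move_l(world(w,ox,oy),vel=.02 if i==4 else .035,frame=down(BY,w[2])); bot.sleep(.15)
    f=bot.read_ft_force()-f0; print(i,np.round(bot.read_tool_pos()-world(w,ox,oy),4),np.round(f,2),bot.read_finger_gap(),bot.read_time_s())
    if np.linalg.norm(f)>6: print('STOP');break
bot.sleep(.3)
T=toolT(); c=bot.read_camera('wrist'); save(c,'i3'); s=bot.read_camera('scene'); save(s,'i3s')
print(T.round(4).tolist(),bot.read_torque())
E=np.linalg.inv(T@c['hand_eye'])
u=np.array([np.cos(BY),np.sin(BY),0]); x=np.array([u[1],-u[0],0])
def pr(bx,by,bz):
    p=E@np.r_[np.r_[C,0]+x*bx/1e3+u*by/1e3+np.r_[0,0,bz/1e3],1]; return (int(round(c['fx']*p[0]/p[2]+c['cx'])),int(round(c['fy']*p[1]/p[2]+c['cy'])))
im=cv2.cvtColor(c['color'],cv2.COLOR_RGB2BGR)
for X,Y,Z,col in((63,113,100,(0,0,255)),(17.5,122,37.5,(0,255,255)),(87,137,3,(255,0,255))):
    cv2.polylines(im,[np.array([pr(a,b,Z) for a,b in((-X,-Y),(X,-Y),(X,Y),(-X,Y))])],True,col,1)
cv2.imwrite('pics/ov3.png',im)
a=cv2.imread('pics/i3s.png')[130:260,140:340]; cv2.imwrite('pics/i3sz.png',cv2.resize(a,None,fx=4,fy=4,interpolation=cv2.INTER_CUBIC))
```

```text
4 [-0.      0.0002  0.    ] [ 0.53 -0.12  0.53] 0.035252577253328934 16.8833
5 [-0.      0.0007  0.    ] [1.2  0.44 0.15] 0.035448882983628 17.5833
6 [0.     0.0005 0.0002] [ 0.59 -1.03 -0.4 ] 0.035496213577023324 18.275
[[-0.9998, -0.0195, 0.0002, 0.5423], [-0.0195, 0.9998, -0.0002, -0.2672], [-0.0001, -0.0002, -1.0, 0.0711], [0.0, 0.0, 0.0, 1.0]] [ 0.02713643 -0.04725487  0.0284471 ]
```

View pics/i3.png

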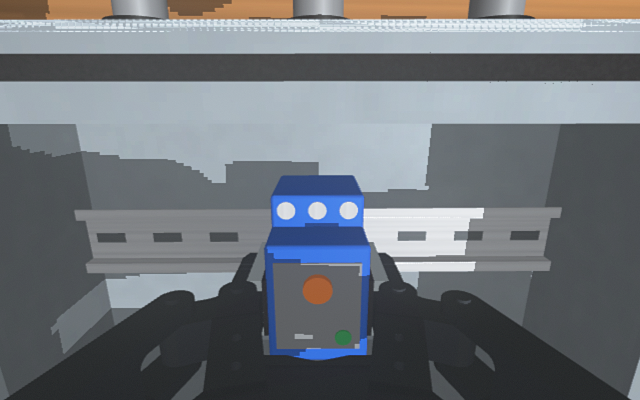

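View pics/ov3.png

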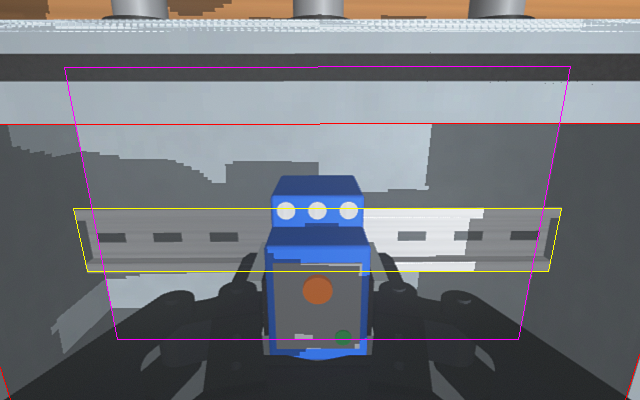

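View pics/i3sz.png

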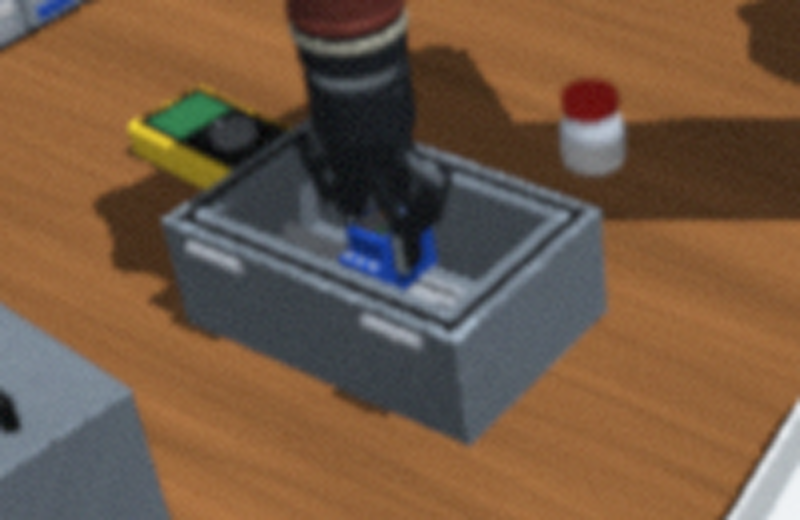

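```bash
python3 -c "
from h import *
bot.job_done(); print(bot.read_time_s(),bot.read_tool_pos(),bot.read_finger_gap())"
```

```text
the job is handed in; nothing more can be done
the job is handed in; nothing more can be done
```

The rail is inside the enclosure under both lips and still held at 60 N. It is level, lengthwise along the box and centred over the standoffs. I handed the job in after about 18.3 s of the 48 s allowed.

**What I did:** I found the enclosure, standoffs and rail from two wrist-camera positions each and pinched the module across its side faces. I tipped the rail about 0.36 rad and fed the +y end under its lip. Then I brought the −y end down under the opposite lip, levelled the rail and centred it.

**Last checks:**
- **Position:** The tool was within about 0.5 mm of its target. The rail's outline in the final wrist picture lay within about 1–2 pixels of where it should be, so it is centred to about 1 mm.
- **Height:** The rail's underside works out at about 30 mm above the bench, or 10 mm above the standoffs. This comes from the tool height and the rail's place in the grip. I could not see the gap under the rail directly.
- **Force:** Readings changed by no more than about 1.5 N at the checks during the insertion, so there was no sign of contact with the box. The grip gap stayed at about 35.5 mm.
- **Surroundings:** The multimeter and screw jar looked unmoved in the last view. I did not look at the tray again after lifting the rail clear.

No check failed. A few early hand-picked module corners disagreed with the text's height by up to 8 mm. I settled the grip height from the in-hand view of the rail, where its length came out at 244 mm as it should.

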